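Grease and fit the vent knob of the vacuum sealer, and hold it pressed

ROBOT

A 6-joint arm with a two-finger parallel gripper is mounted at the origin on the work surface. World frame = base frame: x ahead of the robot, y to its left, z up, the work surface at z = 0. Lengths are in m, angles in rad, forces in N, time in s.
With the tool pointing down it reaches from about 0.35 to 0.775 m from the base axis. Payload 5.5 kg.
Tool frame: the origin (TCP) lies between the finger pads; the fingertips stand 19 mm ahead of it and the grasp point (between the pads) is the TCP; z points along the fingers, x is the direction in which the jaws open and shut, and the axes are right-handed (so a half turn about z gives the same grasp; the last joint's range is limited). The gripper opens to 85 mm and grips with 20 to 120 N. Pads are 22 mm wide; open, the fingers measure 114 mm over their backs; the gripper's body (76 mm by 85 mm) begins 54 mm behind the grasp point. The pads swing forward as they close: fully open they stand 13 mm farther back than shut.
Start: joints at [1.177, 0.313, 0.046, 1.304, 0, 1.431], TCP at [0.144, 0.557, 0.25] pointing down, gripper open.
Joint ranges: [-2.76, 2.76], [-0.86, 1.69], [-1.03, 1.26], [-2.2, 2.34], [-1.47, 1.5], [-3.14, 3.14]. Speed limits (rad/s): [2.57, 2.57, 3.14, 3.14, 3.14, 3.14].

INTERFACE

Orientations are given as a unit quaternion [w, x, y, z].
In Python, from workcell import env gives the robot as it stands. The module is installed in compiled form; this text tells all that it offers.
- The arm moves only by the tool carry_out, never from a script. Its argument "steps" is a list of rows, each a list of 7 numbers: the gripper command: -1 is shut, 1 is fully open, values between are in proportion, then the shift along the tool's x, y, z in m, then the turn, a rotation vector about the tool's x, y, z in rad. A call has 1 to 20 rows; each row shifts and turns the commanded pose from where the row before left it, along the tool's axes as they then stand; what a row does not reach is not made up. A row lasts 1/8 s, in which the tool goes at most 62.5 mm and 10.7 degrees, less where a joint would pass 70% of its speed; a pose out of reach is approached as far as the arm can. A call with a gripper value outside its range is refused whole. The fingers move at their own pace and stop on an object; "grip_force" is the grip in N (left out, the last holds). Time passes only in rows, so rows that do not move let the fingers close. It gives the time, the measured TCP pose, the force and the opening at its end, in the units of the state.
- env.get_state(): the state, without advancing time (a new reading comes with each control period).
- env.read_camera(name): name is "scene" or "side" or "wrist"; returns a dict with "color" (420x560x3 uint8, red, green, blue), "K" (3x3 intrinsics, pixels), "R" (3x3) and "t" (3): a world point X has camera coordinates R X + t. Camera axes: x right, y down, z forward; pixel columns grow to the right and rows downward; lengths in m; the calibration is good to about 2 mm. A picture is of the moment at which its call begins. There is no depth.
- env.hand_in(): hands the job in, once; it reports no verdict.
The state is a dict: "clock": time; "joint_pos": joint angles; "qvel": joint speeds; "tau": joint torques, N m; "tcp_pos": TCP position; "orientation": TCP orientation; "wrist_force": force on the tool from outside, world axes, zero at the start; "ft_torque": the same for the moment, N m; "finger_gap": finger opening in m.
Only numpy, scipy, OpenCV 4.12 (cv2) and the standard library are available. Lean on these libraries where they do the work, as an engineer would, in place of code of your own. Each camera call takes 0.05 s, during which the arm holds its last target. There are 200 camera calls.

TASK

Pick up the loose black vent knob that stands on the bench, dip its open lower end into the small white grease pot and lift it out again. Then turn it so that the flat in its bore (under its nose) matches the flat of the steel shaft on the vacuum sealer, push it fully home on the shaft, and press it right down against the valve's spring. Finish like that, still holding the knob and keeping it pressed down; leave the pot and everything else on the bench where they are.

Things in the scene. Friction and masses are not known exactly. Their poses are not given: they have to be found in the camera images.
- vent_knob: Loose black knob, 80 g, standing on its open end. Round hub 28 mm across, 0 to 30 mm high; on it, 30 to 56 mm high, a grip block 34 mm long (x, centred on the axis) and 28 mm wide (y) with a 10 mm wide nose that reaches to 34 mm from the axis on the +x side. Grip it across the 28 mm width. Origin: on the axis at the open bottom end; z up.
- knob_centre (a point): Point on the knob's axis half-way up, 28 mm above its bottom end; axes as the knob (x towards the nose and the bore's flat).
- knob_mouth (a point): Centre of the bore's open end at the bottom of the knob; axes as the knob. The D-shaped bore is 19 mm across and 22 mm deep; its flat is 3.5 mm from the axis on the +x side, straight below the nose.
- pot: Small white open round grease pot, loose, 250 g, 72 mm across outside, 66 mm inside at the rim, 36 mm high, floor 5 mm thick. Origin: centre of its underside.
- pot_rim (a point): Centre of the pot's mouth, level with the rim, 36 mm above the bench.
- shaft_top (a point): Centre of the top of the vertical steel D-shaft on the left deck of the vacuum sealer. 16 mm across, flat 2 mm from the axis on the +x side of this frame (z up), top 3 mm bevelled; it does not turn. At rest 36 mm above the deck, 106 mm above the bench. Knob right way round: its x axis points the same way as this one. Fully home: knob_mouth 22 mm below shaft_top.
- vent_shaft (a joint): How far the shaft is pressed down (m): 0 at rest, 0.010 at its stop. Spring: starts to move at 4 N, reaches the stop at about 10 N; it comes back up when let go.
- sealer: Black vacuum sealer, fixed, 160 mm deep (x), 360 mm wide (y), 70 mm high. The shaft stands on its deck at x = 0, y = +115 mm; a flat white bar on the deck, 31 to 53 mm from the shaft's axis, marks the side of the flat. A grey lid hump (86 mm high) covers y = -170 to +46 mm. Origin: centre of its underside; x points to its back.
- tumbler: Bystander: glass tumbler, 66 mm across, 90 mm high. Origin: centre of its underside.
- egg_bowl: Bystander: steel bowl of small white eggs, 130 mm across, 65 mm high. Origin: centre of its underside.
- marker: Bystander: marker pen lying flat, 125 mm long (along its x), 14 mm thick. Origin: near its middle, underneath.
- tape: Bystander: empty cardboard roll lying flat, 90 mm across, 24 mm high. Origin: centre of its underside.
- jar_lid: Bystander: flat round black jar lid, 42 mm across, 14 mm high, no nose. Origin: centre of its underside.
- canister: Bystander: white jar with a black lid, 70 mm across, 120 mm high. Origin: centre of its underside.
- spoon: Bystander: steel spoon lying flat. Origin: near its middle, underneath.
There are look-alikes about, which are no part of the job. What is shaped like the vent_knob but red is not meant. Several things look just like the pot: the one meant starts farthest to the robot's right.

How it is judged:
By the outcome, as a careful person would: the job done as asked, in the order asked, and still so for the second after the job is handed in, while the arm keeps its last pose, push and grip.
It also fails if it takes over 43 s, if anything falls off the work surface, if the arm or the gripper's body presses on something with over 40 N, if the wrist force passes 120 N, or if a joint passes its speed limit or range.

## Working session

There is one attempt and no reset: what is moved stays moved. The work goes in short steps, Python scripts to look and compute and a tool call to move; the robot and the scene stay as the last step left them, time stands still between calls to the robot, and variables do not carry over. Pictures are saved under pics/ and viewed, about 8 in all and at most 12, crops included, and the job is handed in when it is done.

Besides the shell and the picture viewer there is one more tool, called by a JSON object that holds its "op" and its "data". carry_out: Moves the arm, as the interface text tells. Its arguments: {"type":"object","properties":{"steps":{"type":"array","items":{"type":"array","items":{"type":"number"}}},"grip_force":{"type":"number"}},"required":["steps"]}

```bash
mkdir -p pics; cat > h.py <<'E'
import numpy as np, cv2
from workcell import env
def shot(n,f,crop=None,s=1):
    c=env.read_camera(n); im=c["color"][:,:,::-1]
    np.savez(f"pics/{f}.npz",**{k:c[k] for k in("K","R","t","color")})
    if crop: x0,y0,x1,y1=crop; im=im[y0:y1,x0:x1]
    if s!=1: im=cv2.resize(im,None,fx=s,fy=s,interpolation=cv2.INTER_CUBIC)
    cv2.imwrite(f"pics/{f}.png",im); return c
def crop(src,f,b,s):
    im=np.load(f"pics/{src}.npz")["color"][:,:,::-1]; x0,y0,x1,y1=b
    cv2.imwrite(f"pics/{f}.png",cv2.resize(im[y0:y1,x0:x1],None,fx=s,fy=s,interpolation=cv2.INTER_CUBIC))
def back(src,u,v,z):
    c=np.load(f"pics/{src}.npz"); d=c["R"].T@np.linalg.inv(c["K"])@[u,v,1]; o=-c["R"].T@c["t"]
    return o+d*(z-o[2])/d[2]
def proj(src,X):
    c=np.load(f"pics/{src}.npz"); p=c["K"]@(c["R"]@np.array(X)+c["t"]); return p[:2]/p[2]
E
python3 - <<'E'
from h import *
import numpy as np
a=shot("scene","scene"); b=shot("side","side")
for c in(a,b): print((-c["R"].T@c["t"]).round(3),c["R"][2].round(2),c["K"][0,0])
cv2.imwrite("pics/both.png",cv2.resize(a["color"][:,:,::-1],(800,600),interpolation=cv2.INTER_CUBIC))
cv2.imwrite("pics/sidebig.png",cv2.resize(b["color"][:,:,::-1],(800,600),interpolation=cv2.INTER_CUBIC))
s=env.get_state();print(s)
E
```

```text
[ 1.389 -0.177  0.97 ] [-0.69  0.19 -0.7 ] 496.6540083768545
[-0.04  -0.744  0.718] [ 0.5   0.67 -0.55] 481.06919480308864
{'clock': 0.1, 'joint_pos': array([1.17743072e+00, 3.13921627e-01, 4.50747315e-02, 1.30359875e+00,
       4.10445972e-06, 1.43122656e+00]), 'qvel': array([-0.0011719 , -0.00270104,  0.00246105,  0.00048391, -0.00078631,
        0.00076029]), 'tau': array([ 4.46629841e-03, -4.81722021e+01,  2.99244118e+01,  1.26314425e-02,
       -7.26011490e-05, -8.60183007e-06]), 'tcp_pos': array([0.14419513, 0.55617989, 0.2494928 ]), 'orientation': array([ 4.07208785e-04,  7.90910603e-01,  6.11931154e-01, -7.17110199e-04]), 'wrist_force': array([-0.40357498, -0.31882948,  1.00198394]), 'ft_torque': array([ 0.0117595 , -0.03096448,  0.03279848]), 'finger_gap': 0.08582001599307262}
```

View pics/both.png

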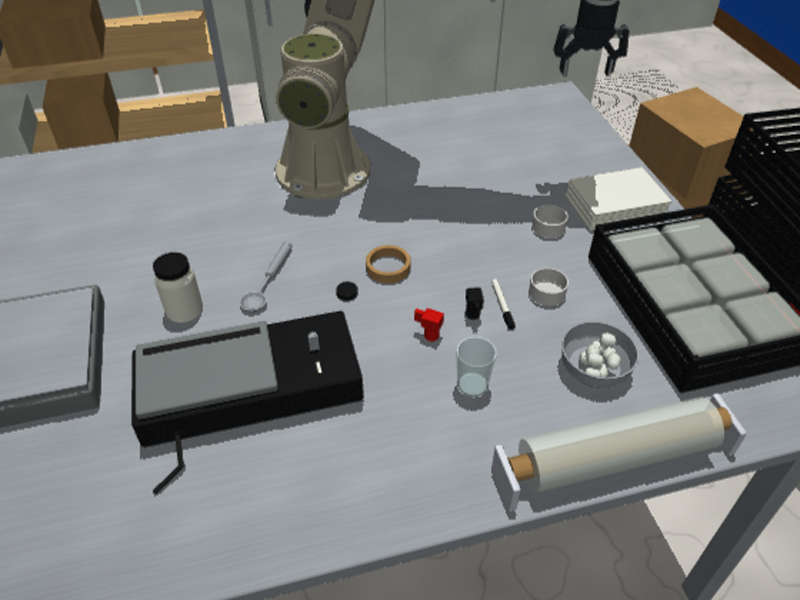

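View pics/sidebig.png

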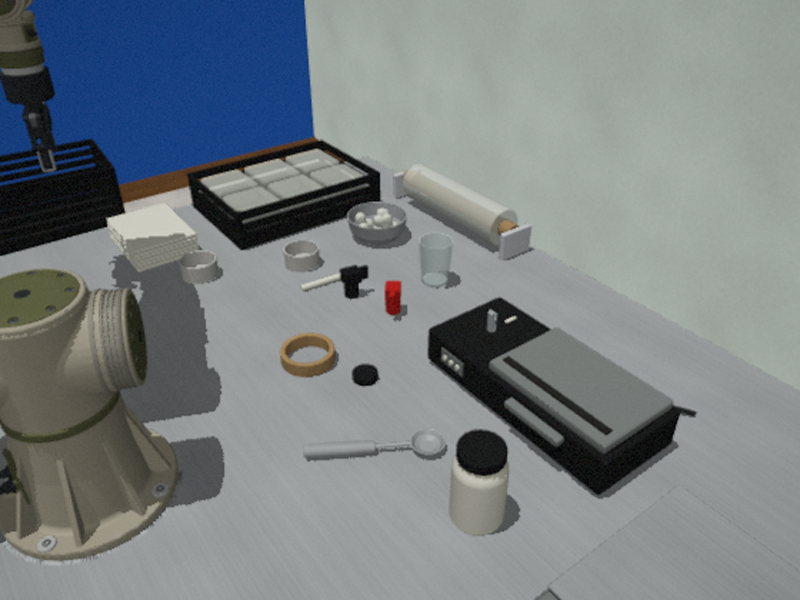

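The scene view shows the black knob at about (474,302) and the red one at (430,323). The pots are at (550,220) and (548,288), and the shaft is at (314,340), all in enlarged pixels. I'll enlarge the working area of both views.

```bash
python3 - <<'E'
from h import *
crop("scene","c1",(210,130,410,280),4)
crop("side","c2",(120,160,370,260),3.2)
k=1/1.4286
for n,(u,v),z in [("potA",(550,213),.036),("potB",(548,279),.036),("knobtop",(474,291),.056),("shaft",(314,334),.106),("redtop",(430,314),.056),("tumb",(475,347),.09)]: print(n,back("scene",u*k,v*k,z).round(3))
for n,(u,v),z in [("potA",(199,257),.036),("potB",(301,248),.036),("knobtop",(352,270),.056),("shaft",(492,312),.106)]: print("side",n,back("side",u*k,v*k,z).round(3))
E
```

```text
potA [0.334 0.43  0.036]
potB [0.519 0.345 0.036]
knobtop [0.533 0.19  0.056]
shaft [ 0.607 -0.115  0.106]
redtop [0.568 0.096 0.056]
tumb [0.688 0.135 0.09 ]
side potA [0.339 0.436 0.036]
side potB [0.518 0.348 0.036]
side knobtop [0.537 0.187 0.056]
side shaft [ 0.6   -0.12   0.106]
```

View pics/c1.png

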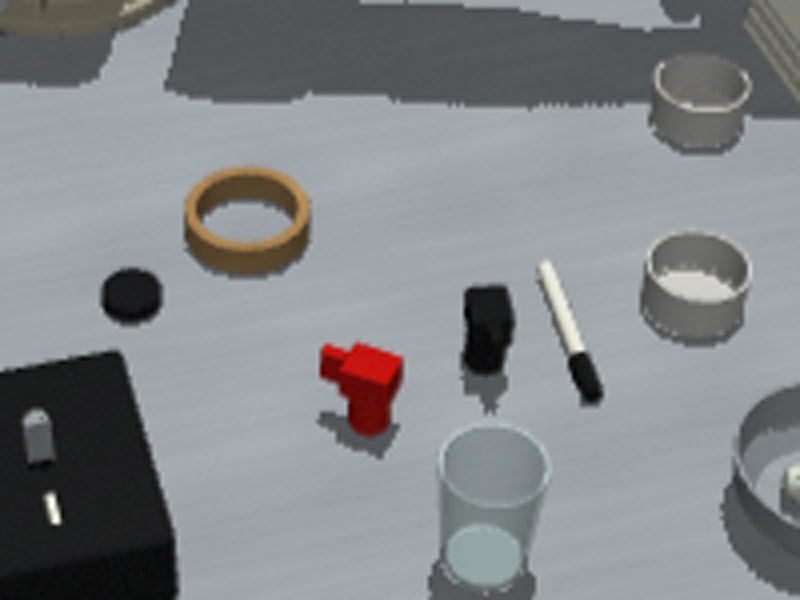

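View pics/c2.png

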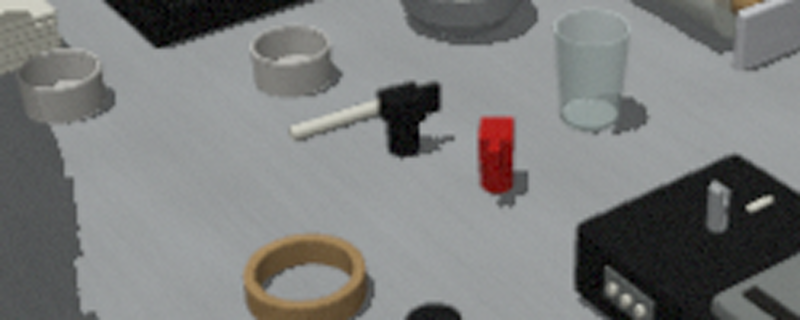

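The crops agree on the layout. The pot at (0.519, 0.346) is the rightmost one, and the knob's nose points roughly to +x. The shaft's white bar is also on the +x side. Next I'll work out the yaws and the first move.

```bash
python3 - <<'E'
from h import *
def n1(x,y): return 210+x/4,130+y/4
def n2(x,y): return 120+x/3.2,160+y/3.2
for s,f,pts in [("scene",n1,dict(sh=(37,412,.106),bar0=(47,493,.071),bar1=(58,523,.071),blkL=(464,289,.056),blkR=(510,289,.056),blkfR=(513,318,.056),potL=(645,262,.036),potR=(750,268,.036),potT=(697,233,.036))),
 ("side",n2,dict(sh=(718,185,.106),bar0=(748,209,.071),bar1=(772,200,.071),noseTopEnd=(438,83,.056),noseTopEnd2=(440,90,.056),blkNear=(380,92,.056),blkfar=(412,83,.056)))]:
  for k,(x,y,z) in pts.items(): print(s,k,back(s,*f(x,y),z).round(4))
E
```

```text
scene sh [ 0.6041 -0.1154  0.106 ]
scene bar0 [ 0.6364 -0.1182  0.071 ]
scene bar1 [ 0.66  -0.116  0.071]
scene blkL [0.5237 0.1771 0.056 ]
scene blkR [0.5315 0.2063 0.056 ]
scene blkfR [0.5572 0.1992 0.056 ]
scene potL [0.5115 0.3123 0.036 ]
scene potR [0.5353 0.379  0.036 ]
scene potT [0.4938 0.3582 0.036 ]
side sh [ 0.6014 -0.118   0.106 ]
side bar0 [ 0.6346 -0.1175  0.071 ]
side bar1 [ 0.6565 -0.1197  0.071 ]
side noseTopEnd [0.5681 0.1833 0.056 ]
side noseTopEnd2 [0.5631 0.173  0.056 ]
side blkNear [0.5213 0.2    0.056 ]
side blkfar [0.5506 0.1963 0.056 ]
```

{"op": "carry_out", "data": {"steps": [[1, -0.032, 0.059, 0, 0, 0, 0], [1, -0.032, 0.059, 0, 0, 0, 0], [1, -0.032, 0.059, 0, 0, 0, 0], [1, -0.032, 0.059, 0, 0, 0, 0], [1, -0.032, 0.059, 0, 0, 0, 0], [1, -0.032, 0.059, 0, 0, 0, 0], [1, -0.032, 0.059, 0, 0, 0, 0], [1, -0.032, 0.057, 0, 0, 0, 0], [1, 0, 0, 0, 0, 0, 0], [1, 0, 0, 0, 0, 0, 0], [1, 0, 0, 0, 0, 0, 0], [1, 0, 0, 0, 0, 0, 0]]}}

```text
clock: 1.6
tcp_pos: [0.5084, 0.216, 0.2505]
orientation: [-0.0, 0.79, 0.613, 0.0]
wrist_force: [-0.8, -0.2, 0.2]
finger_gap: 0.0855
```

```bash
python3 - <<'E'
from h import *
shot("wrist","w1"); 
import os
im=cv2.imread("pics/w1.png");cv2.imwrite("pics/w1.png",cv2.resize(im,(800,600),interpolation=cv2.INTER_CUBIC))
print(env.get_state()["tcp_pos"],proj("w1",[.535,.189,.056])*1.4286)
E
```

```text
[0.50854623 0.21590208 0.25053802] [371.10474679 320.7483741 ]
```

View pics/w1.png

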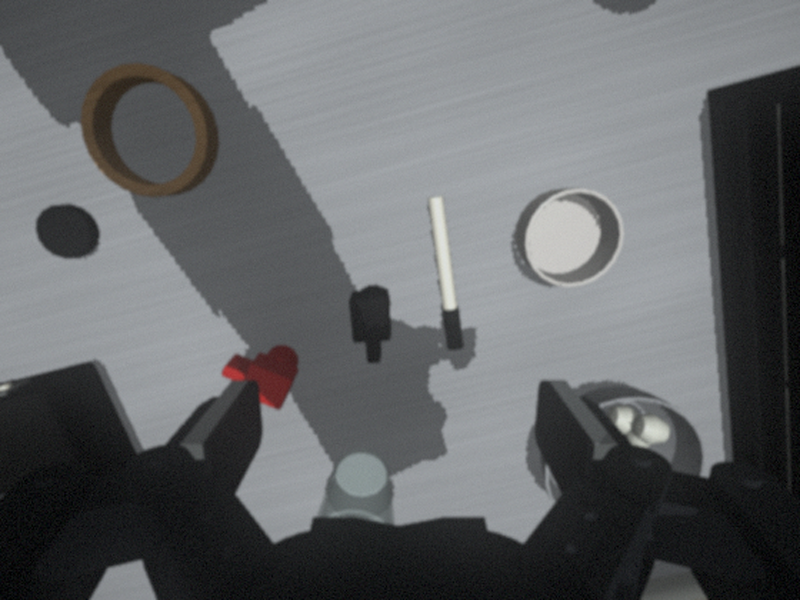

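The wrist view shows the black knob's top at about (371,317) with its nose pointing down to (374,360). The pot is at (573,238). I'll enlarge the knob to get its yaw.

```bash
python3 - <<'E'
from h import *
im=np.load("pics/w1.npz")["color"][190:265,230:310,::-1]
im=np.clip(im.astype(float)*2.2,0,255).astype(np.uint8)
cv2.imwrite("pics/w1k.png",cv2.resize(im,None,fx=8,fy=8,interpolation=cv2.INTER_CUBIC))
k=1/1.4286
pts=[back("w1",u*k,v*k,.036) for u,v in [(525,240),(622,236),(573,189),(573,286)]]
print(np.round(pts,4), ((pts[0]+pts[1])/2).round(4),((pts[2]+pts[3])/2).round(4))
E
```

```text
[[0.5092 0.3114 0.036 ]
 [0.5239 0.3803 0.036 ]
 [0.482  0.3506 0.036 ]
 [0.5522 0.3402 0.036 ]] [0.5166 0.3458 0.036 ] [0.5171 0.3454 0.036 ]
```

View pics/w1k.png

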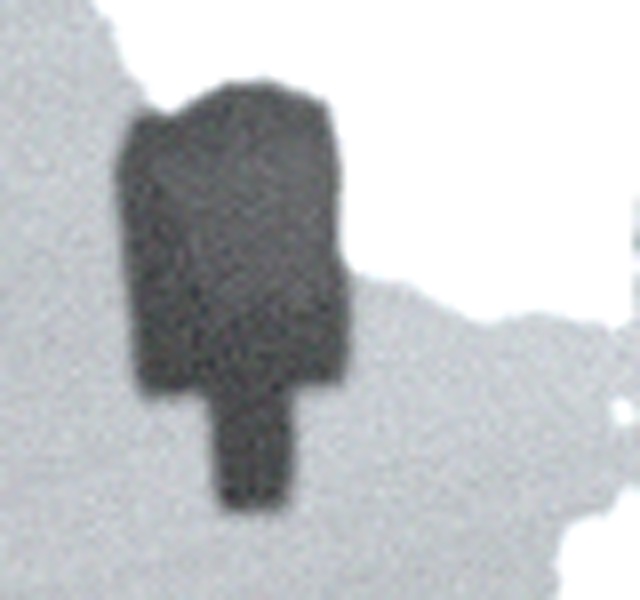

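```bash
python3 - <<'E'
from h import *
f=lambda x,y,z=.056: back("w1",230+x/8,190+y/8,z)[:2]
L,R,N,NL,NR=f(140,392),f(346,384),f(255,511),f(221,511),f(290,508)
d=R-L; print("front",L,R,np.linalg.norm(d)); a=np.degrees(np.arctan2(d[1],d[0]))-90; print("yaw front",a)
m=(L+R)/2; print("yaw nose",np.degrees(np.arctan2(*(N-m)[::-1])), np.linalg.norm(N-m), N)
dn=NR-NL; print("nose end w",np.linalg.norm(dn),np.degrees(np.arctan2(dn[1],dn[0]))-90)
for y in (a,a-4,a+4):
  u=np.array([np.cos(np.radians(y)),np.sin(np.radians(y))]); print(y,"ctr",m-.017*u,N-.034*u)
s=env.get_state();x=s["orientation"];from scipy.spatial.transform import Rotation as Ro
M=Ro.from_quat(np.r_[x[1:],x[0]]).as_matrix();print(M.round(3))
# shaft from wrist? visible?
print(proj("w1",[.6025,-.117,.106]))
E
```

```text
front [0.54711697 0.17241058] [0.55273471 0.19871415] 0.026896788218516623
yaw front -12.055709748503403
yaw nose -10.0209196062335 0.017341922481456676 [0.5670032  0.18254474]
nose end w 0.009136827230819497 -11.73965781865168
-12.055709748503403 ctr [0.53330077 0.18911303] [0.53375307 0.18964607]
-16.055709748503403 ctr [0.53358895 0.19026409] [0.53432943 0.19194818]
-8.055709748503403 ctr [0.53309359 0.18794468] [0.5333387  0.18730936]
[[ 0.249  0.968  0.   ]
 [ 0.968 -0.249  0.   ]
 [ 0.     0.    -1.   ]]
[-20.01603132 374.4996326 ]
```

The knob's axis is at (0.5335, 0.189) with a yaw of about -11.5°. I'll move over it, descend and grip.

{"op": "carry_out", "data": {"steps": [[0.4, -0.0196, 0.0308, 0, 0, 0, 0], [0.4, 0, 0, 0.03, 0, 0, -0.05], [0.4, 0, 0, 0.04, 0, 0, 0], [0.4, 0, 0, 0.04, 0, 0, 0], [0.4, 0, 0, 0.04, 0, 0, 0], [0.4, 0, 0, 0.03, 0, 0, 0], [0.4, 0, 0, 0.0235, 0, 0, 0], [0.4, 0, 0, 0, 0, 0, 0], [0.4, 0, 0, 0, 0, 0, 0], [-1, 0, 0, 0, 0, 0, 0], [-1, 0, 0, 0, 0, 0, 0], [-1, 0, 0, 0, 0, 0, 0], [-1, 0, 0, 0, 0, 0, 0], [-1, 0, 0, 0, 0, 0, 0], [-1, 0, 0, 0, 0, 0, 0]], "grip_force": 60}}

```text
clock: 3.52
tcp_pos: [0.5352, 0.1884, 0.0482]
orientation: [0.0, 0.775, 0.631, 0.001]
wrist_force: [-1.3, 0.5, 6.5]
finger_gap: 0.0269
```

{"op": "carry_out", "data": {"steps": [[-1, 0, 0, -0.03, 0, 0, 0], [-1, 0, 0, -0.04, 0, 0, 0], [-1, 0.05, -0.016, 0, 0, 0, 0], [-1, 0.05, -0.016, 0, 0, 0, 0], [-1, 0.05, -0.0165, 0, 0, 0, 0], [-1, 0, 0, 0, 0, 0, 0], [-1, 0, 0, 0, 0, 0, 0], [-1, 0, 0, 0, 0, 0, 0], [-1, 0, 0, 0.02, 0, 0, 0], [-1, 0, 0, 0.02, 0, 0, 0], [-1, 0, 0, 0.019, 0, 0, 0], [-1, 0, 0, 0, 0, 0, 0], [-1, 0, 0, 0, 0, 0, 0], [-1, 0, 0, 0, 0, 0, 0], [-1, 0, 0, 0, 0, 0, 0]]}}

```text
clock: 5.4
tcp_pos: [0.5177, 0.3451, 0.0587]
orientation: [0.0, 0.775, 0.631, 0.001]
wrist_force: [-0.6, 0.1, -0.4]
finger_gap: 0.0267
```

```bash
python3 - <<'E'
from h import *
a=shot("side","s2",(150,110,270,210),4);b=shot("scene","s3",(320,150,440,250),4)
cv2.imwrite("pics/dip.png",np.hstack([cv2.resize(cv2.imread("pics/s2.png"),(400,333)),cv2.resize(cv2.imread("pics/s3.png"),(400,333))]))
s=env.get_state();print(s["tcp_pos"],s["wrist_force"],s["finger_gap"])
E
```

```text
[0.51737459 0.34504662 0.05834311] [-0.81070835  0.36104987 -0.95600534] 0.027174459131425188
```

View pics/dip.png

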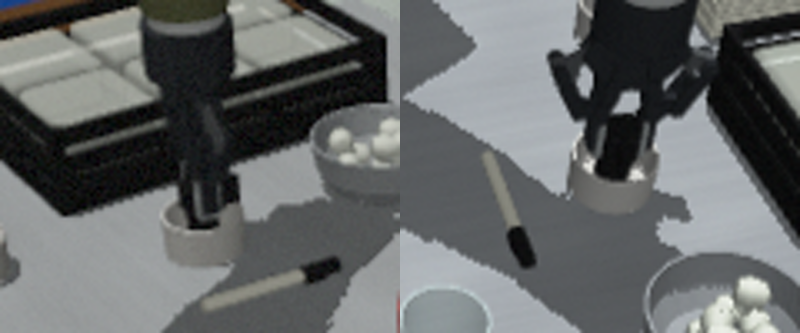

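The knob sits inside the right pot and the contact force is about zero. I'll lift it out, carry it to just short of the shaft and turn it +10°.

{"op": "carry_out", "data": {"steps": [[-1, 0, 0, -0.03, 0, 0, 0], [-1, 0, 0, -0.05, 0, 0, 0], [-1, 0, 0, -0.05, 0, 0, 0], [-1, 0, 0, -0.04, 0, 0, 0], [-1, -0.048, 0.0216, 0, 0, 0, 0], [-1, -0.048, 0.0216, 0, 0, 0, 0], [-1, -0.048, 0.0216, 0, 0, 0, 0], [-1, -0.048, 0.0216, 0, 0, 0, 0], [-1, -0.048, 0.0216, 0, 0, 0, 0], [-1, -0.048, 0.0216, 0, 0, 0, 0], [-1, -0.048, 0.0216, 0, 0, 0, 0], [-1, -0.048, 0.0216, 0, 0, 0, 0], [-1, -0.048, 0.0216, 0, 0, 0, 0], [-1, 0, 0, 0, 0, 0, -0.0875], [-1, 0, 0, 0, 0, 0, -0.0875], [-1, 0, 0, 0, 0, 0, 0], [-1, 0, 0, 0, 0, 0, 0], [-1, 0, 0, 0, 0, 0, 0]]}}

```text
clock: 7.75
tcp_pos: [0.6201, -0.1172, 0.2279]
orientation: [0.0, 0.717, 0.697, 0.0]
wrist_force: [0.4, 0.2, -0.8]
finger_gap: 0.027
```

```bash
python3 - <<'E'
from h import *
shot("wrist","w2")
im=np.load("pics/w2.npz")["color"][:,:,::-1]
im=np.clip(255*(im/255.)**.6,0,255).astype(np.uint8)
cv2.imwrite("pics/w2.png",cv2.resize(im,(800,600),interpolation=cv2.INTER_CUBIC))
s=env.get_state();print(s["tcp_pos"],s["orientation"],s["wrist_force"],s["finger_gap"],s["clock"],s["joint_pos"].round(2))
print(proj("w2",[.603,-.117,.106])*1.4286,proj("w2",[.646,-.118,.071])*1.4286)
E
```

```text
[ 0.62007668 -0.11724288  0.2279034 ] [5.52004984e-05 7.17259750e-01 6.96805885e-01 7.75159688e-05] [-0.06898998  0.63441723 -0.81292586] 0.02724437767224285 7.8 [-0.31  0.43  0.16  1.3   0.   -0.29]
[397.81455231 274.77346065] [398.19915867 329.11560089]
```

View pics/w2.png

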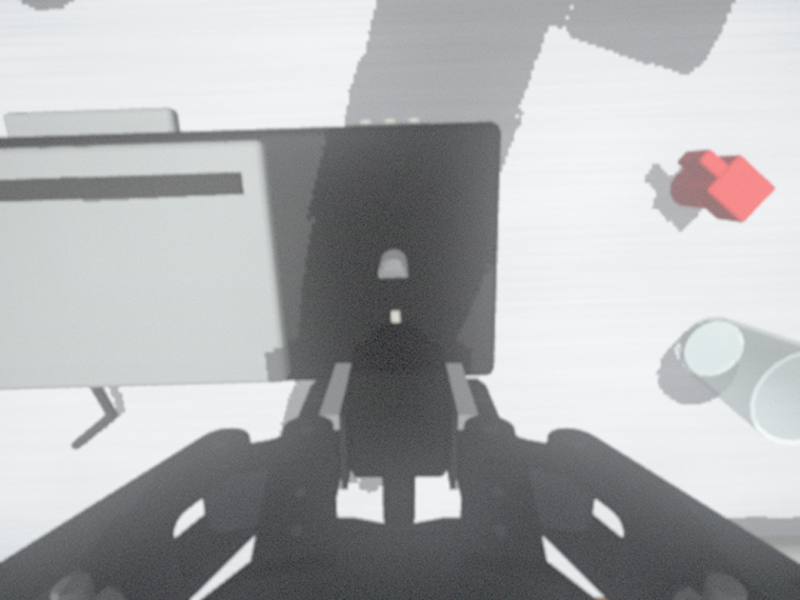

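The shaft's top shows at (393,263) with its flat edge at row 277, and the white bar is at (395,316). I'll enlarge this to refine the shaft's centre and the sealer's yaw from its edges.

```bash
python3 - <<'E'
from h import *
im=np.load("pics/w2.npz")["color"][75:270,200:360,::-1]
im=np.clip(255*(im/255.)**.5,0,255).astype(np.uint8)
a=cv2.resize(im[:,:],None,fx=3,fy=3,interpolation=cv2.INTER_CUBIC)
im2=im[90:155,50:110]; b=cv2.resize(im2,None,fx=5,fy=5,interpolation=cv2.INTER_CUBIC)
o=np.zeros((585,790,3),np.uint8);o[:,:480]=a;o[:b.shape[0],485:485+b.shape[1]]=b
cv2.imwrite("pics/w2c.png",o)
E
```

```text
(no output)
```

View pics/w2c.png

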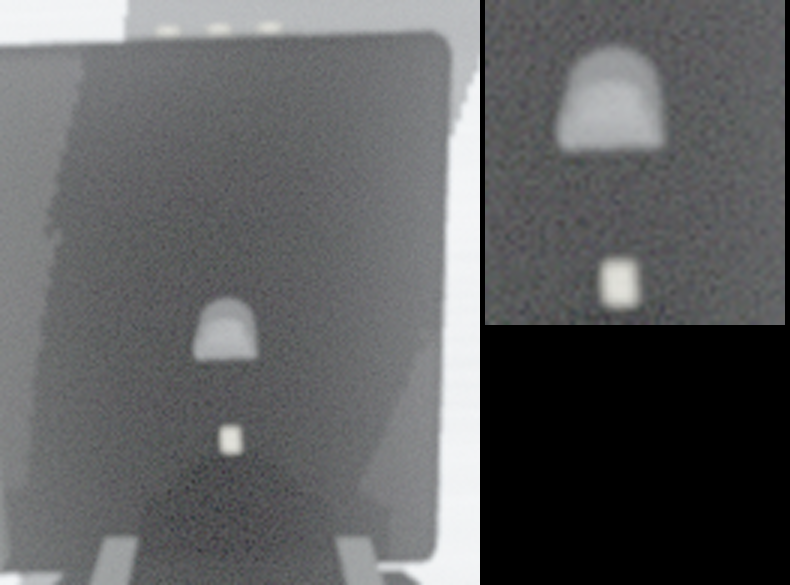

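```bash
python3 - <<'E'
from h import *
c=np.load("pics/w2.npz");print("cam",(-c["R"].T@c["t"]).round(3),c["R"][2].round(2))
to=lambda p:((p[0]-250)*5+485,(p[1]-165)*5)
S=np.array([.603,-.117]);
for z in(.07,.103,.106):
  r=.008 if z<.105 else .0055
  for a in(180,90,-90): 
    t=np.radians(a-2);print(z,"ang",a,np.round(to(proj("w2",[S[0]+r*np.cos(t),S[1]+r*np.sin(t),z])),0))
  for s in(1,-1):
    p=np.array([.002,s*.00775 if z<.105 else s*.005]);t=np.radians(-2);R=np.array([[np.cos(t),-np.sin(t)],[np.sin(t),np.cos(t)]])
    print(z,"flat",s,np.round(to(proj("w2",[*(S+R@p),z])),0))
b=lambda x,y,z:back("w2",250+(x-485)/5,165+y/5,z)[:2]
l,r=b(557,152,.103),b(665,148,.103);print("flat",l,r,np.linalg.norm(r-l),(l+r)/2,np.degrees(np.arctan2(*(r-l)[::-1]))-90)
print("bar front",b(601,259,.071),b(637,258,.071))
e=lambda x,y:back("w2",200+x/3,75+y/3,.07)[:2]
p,q=e(449,80),e(437,540);print("right edge",p,q,np.degrees(np.arctan2(*(q-p)[::-1])))
p,q=e(60,45),e(420,33);print("front edge",p,q,np.degrees(np.arctan2(*(q-p)[::-1]))-90)
E
```

```text
cam [ 0.55  -0.115  0.351] [ 0.28 -0.01 -0.96]
0.07 ang 180 [628.  48.]
0.07 ang 90 [673.  94.]
0.07 ang -90 [582.  93.]
0.07 flat 1 [671. 105.]
0.07 flat -1 [583. 104.]
0.103 ang 180 [628.  82.]
0.103 ang 90 [678. 133.]
0.103 ang -90 [576. 132.]
0.103 flat 1 [677. 145.]
0.103 flat -1 [578. 145.]
0.106 ang 180 [628. 102.]
0.106 ang 90 [663. 137.]
0.106 ang -90 [592. 136.]
0.106 flat 1 [660. 150.]
0.106 flat -1 [595. 149.]
flat [ 0.60577893 -0.12811633] [ 0.60562752 -0.1111674 ] 0.016949608989487018 [ 0.60570322 -0.11964186] 0.5118330475817032
bar front [ 0.63293181 -0.12261871] [ 0.63293192 -0.11612082]
right edge [ 0.53644562 -0.05654441] [ 0.67251119 -0.05600608] 0.22668661978554372
front edge [ 0.52440928 -0.16232386] [ 0.52417386 -0.06476469] 0.13826118066022275
```

{"op": "carry_out", "data": {"steps": [[-1, 0, 0, 0, 0, 0, -0.032], [-1, -0.0018, -0.0151, 0, 0, 0, 0], [-1, 0, 0, 0.03, 0, 0, 0], [-1, 0, 0, 0.03, 0, 0, 0], [-1, 0, 0, 0.007, 0, 0, 0], [-1, 0, 0, 0, 0, 0, 0], [-1, 0, 0, 0, 0, 0, 0], [-1, 0, 0, 0, 0, 0, 0]]}}

```text
clock: 8.8
tcp_pos: [0.6057, -0.1196, 0.1621]
orientation: [0.001, 0.706, 0.708, 0.001]
wrist_force: [-0.3, 0.5, -1.4]
finger_gap: 0.027
```

```bash
python3 - <<'E'
from h import *
shot("side","s4");shot("scene","s5")
print(proj("s4",[.603,-.119,.09]),proj("s5",[.603,-.119,.09]))
o=[]
for n in("s4","s5"):
    u,v=proj(n,[.603,-.119,.1]).astype(int)
    im=np.load(f"pics/{n}.npz")["color"][v-35:v+30,u-32:u+33,::-1]
    im=np.clip(255*(im/255.)**.5,0,255).astype(np.uint8);o.append(cv2.resize(im,None,fx=6,fy=6,interpolation=cv2.INTER_CUBIC)); print(n,u-32,v-35)
cv2.imwrite("pics/pre.png",np.hstack(o))
s=env.get_state();print(s["tcp_pos"],s["orientation"],s["wrist_force"])
E
```

```text
[344.69278448 223.61659101] [218.24382408 237.51109448]
s4 313 184
s5 185 199
[ 0.60541867 -0.1195428   0.16163369] [6.25885211e-04 7.05941818e-01 7.08269459e-01 3.61007321e-04] [ 0.09269937  0.37897322 -0.97021435]
```

View pics/pre.png

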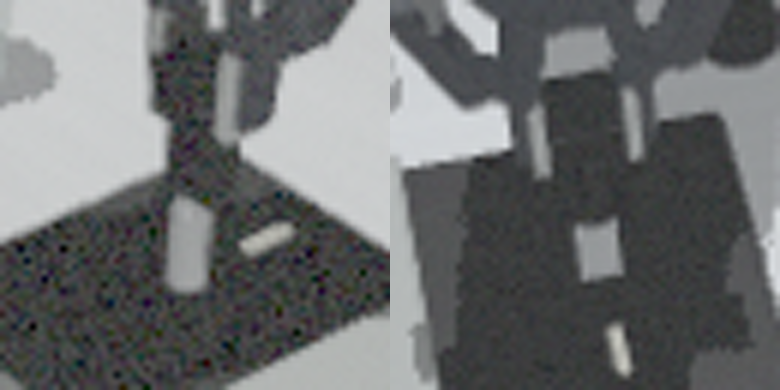

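```bash
python3 - <<'E'
from h import *
O={"s4":(313,184,0),"s5":(185,199,390)}
def to(n,X):
    p=proj(n,X);o=O[n];return (p[0]-o[0])*6+o[2],(p[1]-o[1])*6
def ext(n,x,y,z,r,flat=None,off=0):
    a=np.linspace(0,2*np.pi,361);P=np.c_[r*np.cos(a),r*np.sin(a)]
    if flat: P[:,0]=np.minimum(P[:,0],flat)
    q=np.array([to(n,[x+p[0],y+p[1],z]) for p in P]);return q[:,0].min().round(0),q[:,0].max().round(0),q[:,1].mean().round(0)
for n in O:
  for (x,y) in [(.603,-.119),(.6055,-.1195),(.603,-.117)]:
    print(n,x,y,"shaft z.075",ext(n,x,y,.075,.008,.002),"z.102",ext(n,x,y,.102,.008,.002),"hub z.115",ext(n,x,y,.1155,.014),"z.14",ext(n,x,y,.14,.014))
  print(n,"bar ends",[np.round(to(n,[.603+d,-.119,.071])) for d in(.031,.053)])
# measured hub rows profile
im=np.load("pics/s4.npz")["color"].mean(2)
for v in range(204,226,2): print(v,(v-184)*6,im[v,334:360].round(0).astype(int))
E
```

```text
s4 0.603 -0.119 shaft z.075 (np.float64(166.0), np.float64(205.0), np.float64(272.0)) z.102 (np.float64(171.0), np.float64(211.0), np.float64(213.0)) hub z.115 (np.float64(157.0), np.float64(233.0), np.float64(182.0)) z.14 (np.float64(162.0), np.float64(239.0), np.float64(126.0))
s4 0.6055 -0.1195 shaft z.075 (np.float64(172.0), np.float64(211.0), np.float64(270.0)) z.102 (np.float64(177.0), np.float64(217.0), np.float64(211.0)) hub z.115 (np.float64(163.0), np.float64(239.0), np.float64(180.0)) z.14 (np.float64(168.0), np.float64(245.0), np.float64(125.0))
s4 0.603 -0.117 shaft z.075 (np.float64(162.0), np.float64(202.0), np.float64(269.0)) z.102 (np.float64(167.0), np.float64(207.0), np.float64(211.0)) hub z.115 (np.float64(154.0), np.float64(229.0), np.float64(179.0)) z.14 (np.float64(158.0), np.float64(235.0), np.float64(124.0))
s4 bar ends [array([246., 250.]), array([287., 231.])]
s5 0.603 -0.119 shaft z.075 (np.float64(572.0), np.float64(613.0), np.float64(253.0)) z.102 (np.float64(566.0), np.float64(607.0), np.float64(208.0)) hub z.115 (np.float64(547.0), np.float64(620.0), n
[... 1238 characters left out ...]
11
  27  35  29  27  75 106 137 161]
214 180 [112  78  61  42  29  29  21  14  20  17   3  15  19  21  21  18  13  14
  29  29  29  31  34  27  29  56]
216 192 [33 30 31 35 24 23 20 10 38 35 23 13 20 10 20 10 15 29 24 29 31 32 26 22
 15  5]
218 204 [ 34  18  18  26  17  20  12  51  88 100 101  88  66  30  20  22  10   7
  16  23  18   5  22  22  13  17]
220 216 [ 16  15   7   4  20  15  11  55  84 100 110  98  98  91  51  18  12  19
  15  17  14  14  18  13  12  13]
222 228 [  7  18  20  16   1  14  13  72  92  98 100 100  98  76  40  17  14  21
  12  20  16  15  56 100 111 114]
224 240 [ 16  13  14  21  12  20  19  75  90  99  99 101  94  65  31   8  13  10
  23  97 111 123 126 104  87  60]
```

```bash
python3 - <<'E'
from h import *
shot("wrist","w3")
c=np.load("pics/w3.npz");print("cam",(-c["R"].T@c["t"]).round(4))
print("hub bottom back/axis",proj("w3",[.6054-.014,-.1195,.1135]),"block top back",proj("w3",[.6054-.017,-.1195,.1695]),"shaft back base",proj("w3",[.595,-.119,.07]),proj("w3",[.595,-.119,.103]))
im=c["color"][150:250,230:330,::-1]
im=np.clip(255*(im/255.)**.4,0,255).astype(np.uint8)
cv2.imwrite("pics/w3.png",cv2.resize(im,None,fx=6,fy=6,interpolation=cv2.INTER_CUBIC))
E
```

```text
cam [ 0.5352 -0.12    0.2851]
hub bottom back/axis [279.10248921 225.6332891 ] block top back [279.34134015 263.21833836] shaft back base [279.71678467 210.93731818] [279.89916828 225.89684353]
```

View pics/w3.png

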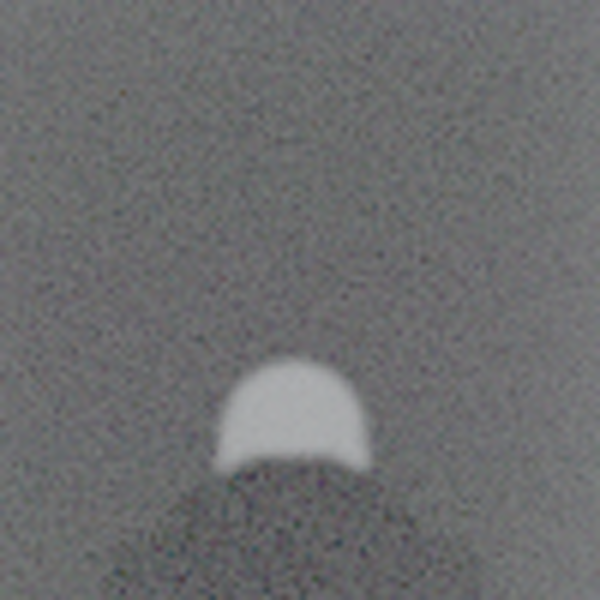

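The wrist view shows the back of the shaft's base at native (278.8, 209.2) and the hub's lower edge at (279.5, 225.8). The knob axis is therefore at the TCP, and the shaft is at about (0.6022, -0.1193), which agrees with the side view. I'll shift -3.3 mm and insert.

{"op": "carry_out", "data": {"steps": [[-1, 0, -0.0033, 0, 0, 0, 0], [-1, 0, 0, 0, 0, 0, 0], [-1, 0, 0, 0.004, 0, 0, 0], [-1, 0, 0, 0.004, 0, 0, 0], [-1, 0, 0, 0.004, 0, 0, 0], [-1, 0, 0, 0, 0, 0, 0], [-1, 0, 0, 0, 0, 0, 0]], "grip_force": 90}}

```text
clock: 9.82
tcp_pos: [0.602, -0.1194, 0.1487]
orientation: [0.0, 0.706, 0.708, 0.0]
wrist_force: [1.9, -0.3, -1.4]
finger_gap: 0.0265
```

{"op": "carry_out", "data": {"steps": [[-1, 0, 0, 0.004, 0, 0, 0], [-1, 0, 0, 0.004, 0, 0, 0], [-1, 0, 0, 0.004, 0, 0, 0], [-1, 0, 0, 0.003, 0, 0, 0], [-1, 0, 0, 0, 0, 0, 0], [-1, 0, 0, 0, 0, 0, 0]]}}

```text
clock: 10.58
tcp_pos: [0.602, -0.1194, 0.1335]
orientation: [0.0, 0.706, 0.708, 0.0]
wrist_force: [5.6, -0.3, -4.1]
finger_gap: 0.0265
```

{"op": "carry_out", "data": {"steps": [[-1, 0, 0.001, 0, 0, 0, 0], [-1, 0, 0, 0, 0, 0, 0], [-1, 0, 0, 0.003, 0, 0, 0], [-1, 0, 0, 0, 0, 0, 0], [-1, 0, 0, 0, 0, 0, 0]]}}

```text
clock: 11.2
tcp_pos: [0.6023, -0.1193, 0.1311]
orientation: [-0.0, 0.706, 0.708, -0.0]
wrist_force: [-0.5, -0.3, 3.4]
finger_gap: 0.0263
```

Lateral force is gone and contact has started (Fz 3.4 N), so I'll press down.

{"op": "carry_out", "data": {"steps": [[-1, 0, 0, 0.003, 0, 0, 0], [-1, 0, 0, 0.003, 0, 0, 0], [-1, 0, 0, 0, 0, 0, 0], [-1, 0, 0, 0, 0, 0, 0]]}}

```text
clock: 11.7
tcp_pos: [0.6024, -0.1194, 0.1251]
orientation: [-0.0, 0.706, 0.708, -0.0]
wrist_force: [-3.2, 0.1, 7.3]
finger_gap: 0.0267
```

{"op": "carry_out", "data": {"steps": [[-1, 0, 0, 0.002, 0, 0, 0], [-1, 0, 0, 0.002, 0, 0, 0], [-1, 0, 0, 0, 0, 0, 0], [-1, 0, 0, 0, 0, 0, 0]]}}

```text
clock: 12.2
tcp_pos: [0.6024, -0.1194, 0.1221]
orientation: [0.0, 0.706, 0.708, 0.0]
wrist_force: [-3.8, 0.5, 11.5]
finger_gap: 0.0265
```

{"op": "carry_out", "data": {"steps": [[-1, 0, 0, 0.0015, 0, 0, 0], [-1, 0, 0, 0.0015, 0, 0, 0], [-1, 0, 0, 0, 0, 0, 0], [-1, 0, 0, 0, 0, 0, 0], [-1, 0, 0, 0, 0, 0, 0]]}}

```text
clock: 12.82
tcp_pos: [0.6026, -0.1194, 0.1217]
orientation: [0.001, 0.706, 0.708, 0.0]
wrist_force: [-8.9, 2.4, 25.7]
finger_gap: 0.0266
```

```bash
python3 - <<'E'
from h import *
o=[]
for n in("side","scene"):
    shot(n,"f"+n); u,v=proj("f"+n,[.603,-.119,.1]).astype(int)
    im=np.load(f"pics/f{n}.npz")["color"][v-40:v+40,u-40:u+40,::-1]
    o.append(cv2.resize(np.clip(255*(im/255.)**.5,0,255).astype(np.uint8),None,fx=5,fy=5,interpolation=cv2.INTER_CUBIC))
cv2.imwrite("pics/fin.png",np.hstack(o))
s=env.get_state();print(s["tcp_pos"],s["wrist_force"],s["finger_gap"],s["qvel"].round(3))
E
```

```text
[ 0.60264485 -0.11942764  0.12176181] [-9.12153243  2.62753555 25.83178657] 0.02650482229510388 [-0.001 -0.001  0.    -0.001  0.001  0.   ]
```

View pics/fin.png

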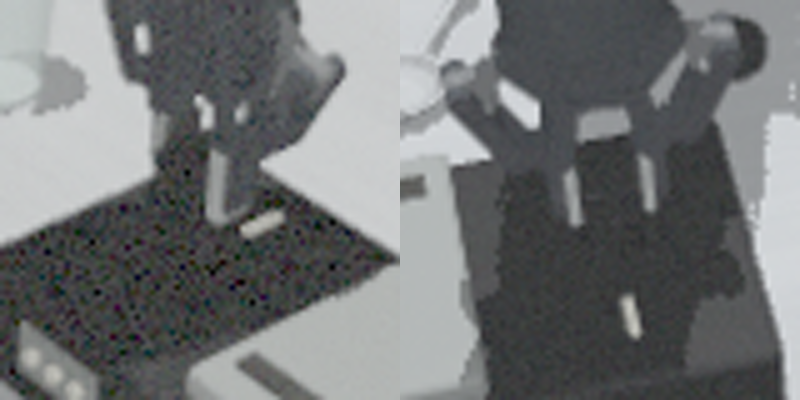

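The stop is reached: 3 mm of commanded travel gave only 0.4 mm of movement and the force rose to 26 N. The mouth height of about 73.5 mm matches the expected 74 mm. In the picture no shaft shows below the knob, and it is still gripped.

```bash
python3 -c "
from workcell import env
print(env.hand_in())"
```

```text
the job is handed in; nothing more can be done
None
```

I gripped the black knob, dipped its lower end into the right-hand pot to about 10 mm above the bench, and lifted it out. I then turned it to the shaft's yaw, pushed it home and pressed it down to the valve's stop. I handed the job in at about 13 s, still holding and pressing the knob.

**Last checks:**
- **Pressed to the stop:** the estimated knob-mouth height is 73.5 mm (74 mm expected). The push was about 26 N, with a further 9 N sideways in x. The force rose sharply over the last 0.4 mm, as it should at a hard stop.
- **Grip and shaft:** the finger opening held at 26.5 mm, and no shaft is visible below the knob.
- **Pot:** the wrist force was about zero during the dip. I took no picture of the pot after lifting out, so I did not check that it stayed in place.
- **Disagreement:** my first estimate of the shaft's position was about 3 mm off in x. I corrected it from a close wrist view before inserting. A 5.6 N sideways force during insertion went away after a 1 mm shift.

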